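# Roll the two wrapping formers back to their start lines

## Robot

A 6-joint arm with a two-finger parallel gripper is mounted at the origin on the work surface. World frame = base frame: x ahead of the robot, y to its left, z up, the work surface at z = 0. Lengths are in m, angles in rad, forces in N, time in s.
With the tool pointing down it reaches from about 0.35 to 0.85 m from the base axis. Payload 8.1 kg.
Tool frame: the origin (TCP) lies midway between the tips of the shut fingers; the grasp point (between the pads) lies 19 mm behind it (manip.grip_point_offset is the distance from the TCP to the grasp point, in m); z points along the fingers, y is the line along which they close (so a half turn about z gives the same grasp; the last joint's range is limited). The gripper opens to 93 mm and grips with 3 to 60 N. Pads are 15 mm wide; open, the fingers measure 128 mm over their backs; the gripper's body (75 mm by 188 mm) begins 65 mm behind the grasp point.
Start: joints at [1.132, 0.13, 1.488, -0, 1.523, -0.085], TCP at [0.208, 0.563, 0.219] pointing down, gripper open.
Joint ranges: [-2.96, 2.96], [-0.89, 2.26], [0.02, 2.5], [-1.34, 4.48], [0, 2.73], [-2.66, 2.66]. Speed limits (rad/s): [2.39, 2.39, 2.79, 3.14, 3.14, 3.14].

## Interface

Orientations are given as a rotation vector (axis times angle).
In Python, from cell import manip gives the robot as it stands.
- The arm moves only by the tool move_arm, never from a script. Its argument "commands" is a list of rows, each a list of 3 entries, a list of its own where there are three numbers: the turn, a rotation vector about the tool's x, y, z as a fraction of full scale, then the shift along the tool's x, y, z as a fraction of full scale, then the closure, from 0 (fully open) to 1 (shut). In form: [[[rx, ry, rz], [dx, dy, dz], jaw], ...]. A call has 1 to 5 rows; each row is the pose to reach, as a shift and turn from the pose commanded when the call began, along the tool's axes at that moment, turning the shorter way round; what a row does not reach only later rows make up. Full scale, the value 1, is 0.1 m for a shift and 360 degrees for a turn. A row lasts 1/12 s, in which the tool goes at most 41.7 mm and 7.16 degrees, less where a joint would pass 70% of its speed; a pose out of reach is approached as far as the arm can. A call with a number of a shift or a turn outside -1 to 1 is refused whole. A call with a gripper value outside its range is refused whole. The fingers move at their own pace and stop on an object; "force" is the grip in N (left out, the last holds). Time passes only in rows, so rows that repeat a pose let the fingers close. It gives the time, the measured TCP pose, the force, the opening and the grip force at its end, in the units of the state.
- manip.read_state(): the state, without advancing time (a new reading comes with each control period).
- manip.grab_frame(name): name is "side" or "top"; returns the picture (420x560x3 uint8, red, green, blue); there is no depth.
- manip.get_calibration(name): a dict with "K" (3x3 intrinsics, pixels), "origin" and "orientation" of the camera in the world. Camera axes: x right, y down, z forward; pixel columns grow to the right and rows downward; lengths in m; the calibration is good to about 2 mm. A picture is of the moment at which its call begins. get_calibration takes no time and is no camera call.
- manip.sign_off(): hands the job in; it is judged then, once.
The state is a dict: "time_s": time; "qpos": joint angles; "dq": joint speeds; "effort": joint torques, N m; "eef_pos": TCP position; "tcp_rot": TCP orientation; "force": force on the tool from outside, world axes, zero at the start; "ft_torque": the same for the moment, N m; "grip_width": finger opening in m; "gripper_force": force on a finger pad.
Only numpy, scipy, OpenCV 4.12 (cv2) and the standard library are available. Lean on these libraries where they do the work, as an engineer would, in place of code of your own. Each camera call takes 0.05 s, during which the arm holds its last target. There are 200 camera calls.

## Task

The two wooden formers lie on their paper patterns where the last wrap left them. Push against the upper part of each with the fingertips to roll it along the board, back onto the heavy start line ruled across its own pattern (the thick former on the large pattern, the thin one on the small), so that it rests lying along the line, right over it and square to the paper, with both ends still on the paper. Roll them, do not drag or lift them, and leave the other things on the bench where they are.

Things in the scene. Friction and masses are not known exactly. Their poses are not given: they have to be found in the camera images.
- thick_former: Thick wooden former: solid beech cylinder lying on the large pattern, 60 mm in diameter, 150 mm long, 0.3 kg, smooth waxed wood. Origin at its middle on its axis, 48 mm above the table at rest; y runs along the cylinder, x and z turn as it rolls. Starts 65 to 115 mm from its line, on the far (+x) side, nearly square to it (within 3 degrees). Pushed slowly and let go, it stops within a few mm.
- thin_former: Thin wooden former: solid beech cylinder lying on the small pattern, 40 mm in diameter, 115 mm long, 0.1 kg, smooth waxed wood. Origin at its middle on its axis, 38 mm above the table at rest; y runs along the cylinder, x and z turn as it rolls. Starts 55 to 95 mm from its line, on the near (-x) side, nearly square to it (within 3 degrees). Pushed slowly and let go, it stops within a few mm.
- body_pattern_line (a point): Middle of the start line on the large paper pattern (204 x 196 mm, flat, taped to the board's left or right half): heavy pencil line across the paper's 196 mm, 22 mm in from the end nearer the robot. y runs along the line, x across it along the paper, away from the robot, z up; 19 mm above the table. The faint line near the other end is only a seam mark.
- neck_pattern_line (a point): Middle of the start line on the small paper pattern (140 x 150 mm, flat, taped to the board's other half): heavy pencil line across the paper's 150 mm, 22 mm in from the end farther from the robot. y runs along the line, x across it along the paper, away from the robot, z up; 19 mm above the table. The faint line near the other end is only a seam mark.
- board: The fixed canvas-covered plywood board under both patterns, 340 mm (x) by 480 mm (y), 18 mm thick, so its top is 18 mm above the table. Origin at the middle of its underside. The patterns lie side by side in y, their middles about 220 mm apart.
- modelling_tool: Bystander: wooden modelling tool, 175 mm long, 11 mm thick, lying on the board between the two patterns, roughly along x. Origin under its middle.
- slip_jar: Bystander: small glass jar with a white lid, 42 mm in diameter, 62 mm tall, standing on the board beyond the gap between the patterns, near the far edge. Origin under its middle.
- sponge: Bystander: sponge, 75 x 55 x 32 mm, on the table at the left near the robot. Origin under its middle.
- wood_rib: Bystander: flat wooden rib, 145 x 45 x 6 mm with round ends, on the table at the right near the robot. Origin under its middle.
- rolling_pin: Bystander: rolling pin with handles, 50 mm thick, about 460 mm long over the handles, lying along x on the table to the right of the board. Origin under its middle, on the table.
- water_bowl: Bystander: white bowl, 150 mm across, 60 mm tall, on the table to the left of the board. Origin under its middle.
Not all that is in view belongs to the job. What is shaped like the thin_former but purple or red is not meant.

How it is judged:
By the outcome, as a careful person would: the job done as asked, in the order asked, and still so for the second after the job is handed in, with the robot touching nothing.
It also fails if it takes over 61 s, if anything falls off the work surface, if the arm or the gripper's body presses on something with over 40 N, if the wrist force passes 120 N, or if a joint passes its speed limit or range.

## Working session

There is one attempt and no reset: what is moved stays moved. The work goes in short steps, Python scripts to look and compute and a tool call to move; the robot and the scene stay as the last step left them, time stands still between calls to the robot, and variables do not carry over. Pictures are saved under pics/ and viewed, at most 10 in all, crops included, and the job is handed in when it is done.

Besides the shell and the picture viewer there is one more tool, called after "Request:" by a JSON object that holds its "fn" and its "kwargs", one argument or row to a line. move_arm: Moves the arm, as the interface text tells. Shift numbers are shares of 0.1 m and turn numbers shares of 360 degrees, none past 1 either way. Its arguments: {"type":"object","properties":{"commands":{"type":"array"},"force":{"type":"number"}},"required":["commands"]}

```bash
mkdir -p pics; ls
python3 - <<'E'
from cell import manip
import cv2
for n in("top","side"):
    f=manip.grab_frame(n);cv2.imwrite(f"pics/{n}0.png",f[:,:,::-1]);c=manip.get_calibration(n);print(n,c)
s=manip.read_state();print(s)
E
```

```text
pics
top {'K': array([[481.63390956,   0.        , 275.93889394],
       [  0.        , 481.63390956, 213.1699984 ],
       [  0.        ,   0.        ,   1.        ]]), 'origin': array([0.35668974, 0.01127572, 1.44608288]), 'orientation': array([-2.18812518,  2.15749278, -0.11953448])}
side {'K': array([[520.96842715,   0.        , 274.1825615 ],
       [  0.        , 520.96842715, 210.00312862],
       [  0.        ,   0.        ,   1.        ]]), 'origin': array([0.46167725, 0.9248422 , 0.88691091]), 'orientation': array([-0.10914261,  2.85708994, -1.25316817])}
{'time_s': 0.1, 'qpos': array([ 1.13160338e+00,  1.31074608e-01,  1.48915716e+00, -4.50360514e-06,
        1.52296791e+00, -8.54009591e-02]), 'dq': array([ 0.0016479 , -0.00209901, -0.00229295, -0.00135827, -0.00108123,
       -0.00087192]), 'effort': array([ 4.65942576e-04, -5.61335349e+01, -4.93098199e+01,  7.69254053e-02,
        2.91033840e-02, -1.13380991e-04]), 'eef_pos': array([0.20764429, 0.5623965 , 0.21770618]), 'tcp_rot': array([-5.52768260e-01, -3.09216024e+00,  2.43947560e-03]), 'force': array([-0.15556559, -0.2462101 , -0.58139397]), 'ft_torque': array([-0.02394214, -0.05202286, -0.04692897]), 'gripper_force': 0.0, 'grip_width': 0.09283555706397906}
```

View pics/top0.png

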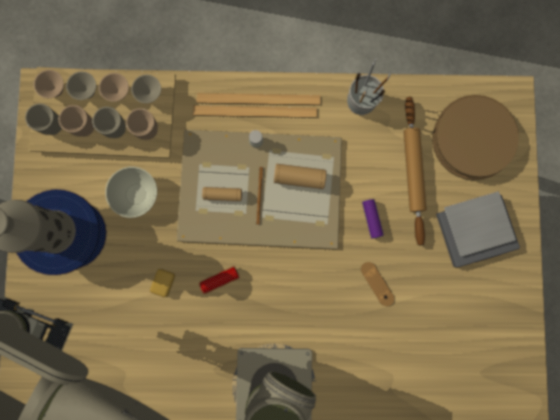

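View pics/side0.png

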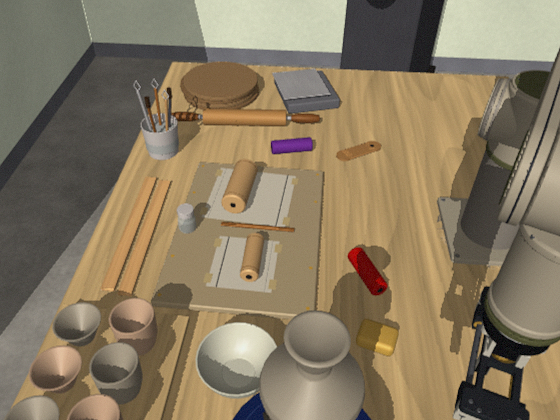

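The top view shows the thick former near (301,176) on the large (right) paper and the thin one near (222,194) on the small (left) paper. The red and purple cylinders are decoys. Next I'll take enlarged crops to see the lines.

Run:
```python
import cv2,numpy as np
a=cv2.imread("pics/top0.png")[125:255,170:350]; b=cv2.imread("pics/side0.png")[150:320,150:335]
cv2.imwrite("pics/c1.png",cv2.resize(a,None,fx=4.4,fy=4.4,interpolation=cv2.INTER_CUBIC))
cv2.imwrite("pics/c2.png",cv2.resize(b,None,fx=3.5,fy=3.5,interpolation=cv2.INTER_CUBIC))
```

```text
(no output)
```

View pics/c1.png

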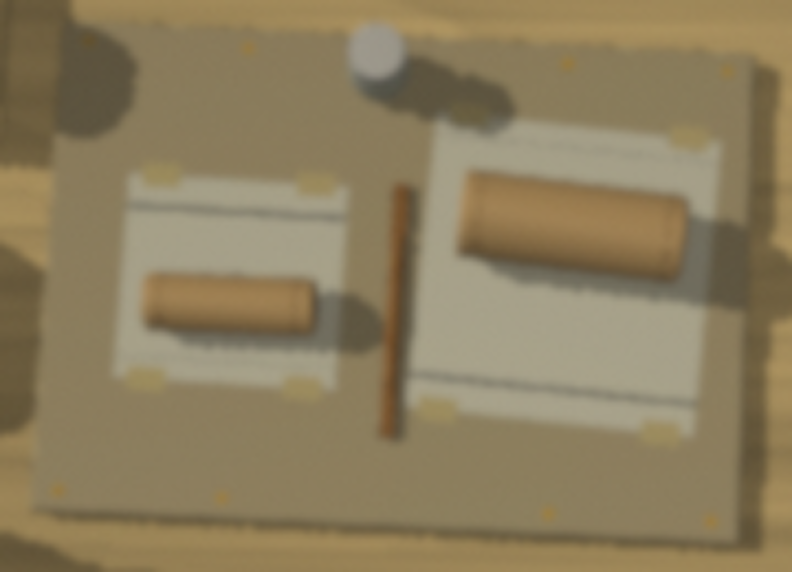

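View pics/c2.png

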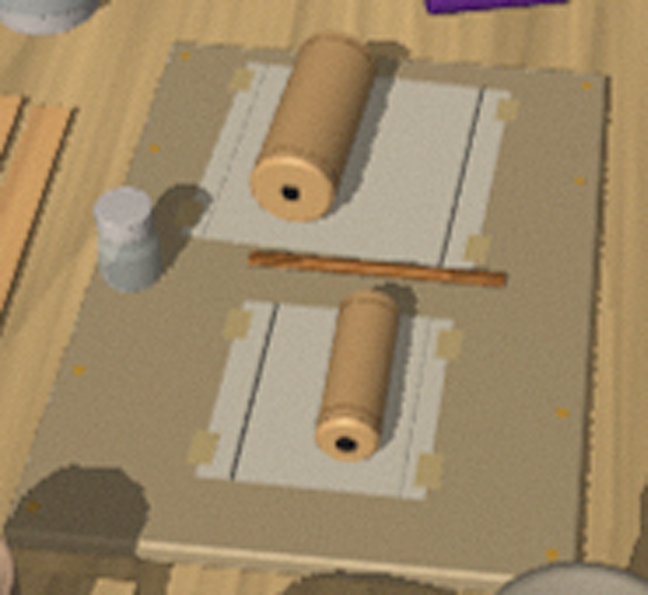

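```bash
cat > h.py <<'E'
from cell import manip
import cv2,numpy as np
from scipy.spatial.transform import Rotation as R
def cast(n,uv,z):
    c=manip.get_calibration(n);uv=np.atleast_2d(uv).astype(float)
    d=(R.from_rotvec(c["orientation"]).as_matrix()@np.linalg.inv(c["K"])@np.c_[uv,np.ones(len(uv))].T).T
    o=c["origin"];return o+d*((z-o[2])/d[:,2])[:,None]
def proj(n,P):
    c=manip.get_calibration(n);q=c["K"]@R.from_rotvec(c["orientation"]).as_matrix().T@(np.atleast_2d(P)-c["origin"]).T
    return (q[:2]/q[2]).T
def axis(f,x,y,w,h,z,D):
    """former axis from top image ROI: saturated warm blob, min-area rectangle"""
    hsv=cv2.cvtColor(f,cv2.COLOR_RGB2HSV)[y:y+h,x:x+w]
    m=((hsv[...,1]>100)&(hsv[...,2]>105)).astype(np.uint8)
    cs=cv2.findContours(m,cv2.RETR_EXTERNAL,cv2.CHAIN_APPROX_NONE)[0];c=max(cs,key=cv2.contourArea)
    full=np.zeros_like(m);cv2.drawContours(full,[c],-1,1,-1);p=np.argwhere(full)[:,::-1]+[x,y]
    mu=p.mean(0);vx=np.linalg.svd(p-mu,full_matrices=False)[2][0];t=(p-mu)@vx
    L=np.percentile(t,[1,99]);W=cast("top",[mu,mu+vx*L[0],mu+vx*L[1]],z)
    d=W[1]-W[2];d=d*np.sign(d[1]);return W[0],np.degrees(np.arctan2(-d[0],d[1])),np.linalg.norm(d),np.sqrt(12*np.linalg.eigvalsh(np.cov(p.T)))
def line(f,n,uv):
    """refine a dark line about two end pixels"""
    g=cv2.cvtColor(f,cv2.COLOR_RGB2GRAY).astype(float);uv=np.array(uv,float);d=uv[1]-uv[0];nn=np.array([-d[1],d[0]])/np.linalg.norm(d)
    s=np.arange(-3,3.01,.25);P=[]
    for t in np.linspace(.06,.94,40):
        q=(uv[0]+t*d+s[:,None]*nn).astype(np.float32)
        v=cv2.remap(g.astype(np.float32),q[:,0].copy(),q[:,1].copy(),cv2.INTER_LINEAR).ravel()
        wt=np.clip(np.median(v)-10-v,0,None)
        if wt.sum()>0:P.append(q.T@wt/wt.sum())
    vx,vy,a,b=cv2.fitLine(np.array(P,np.float32),cv2.DIST_HUBER,0,.01,.01).ravel()
    v=np.array([vx,vy]);c=np.array([a,b]);E=[c+v*((u-c)@v) for u in uv]
    W=cast(n,E,.019);d=W[0]-W[1];d=d*np.sign(d[1])
    return W.mean(0),np.degrees(np.arctan2(-d[0],d[1])),np.linalg.norm(d)
E
python3 - <<'E'
from h import *
np.set_printoptions(precision=4,suppress=True)
T=cv2.imread("pics/top0.png")[...,::-1].copy();S=cv2.imread("pics/side0.png")[...,::-1].copy()
t=lambda *p:[(170+x/4.4,125+y/4.4) for x,y in p]
s=lambda *p:[(150+x/3.5,150+y/3.5) for x,y in p]
print("small",line(T,"top",t((125,205),(347,217))),line(S,"side",s((277,305),(233,479))))
print("large",line(T,"top",t((410,374),(697,403))),line(S,"side",s((483,88),(443,265))))
print("thin",axis(T,198,183,48,24,.038,.04));print("thick",axis(T,270,160,62,32,.048,.06))
# side: front end centres (+y end) holes
print("thin +y end",cast("side",s((346,443)),.038),"thick +y end",cast("side",s((291,192)),.048))
print("tool ends",cast("top",t((402,187),(389,437)),.025),"jar",cast("top",t((377,52)),.08))
print("board corners",cast("top",t((68,22),(752,55),(737,543),(35,512)),.018))
E
```

```text
small (array([0.6226, 0.1594, 0.019 ]), np.float64(-2.634410089104024), np.float64(0.15161228347040578)) (array([0.6239, 0.1596, 0.019 ]), np.float64(-2.777041096269407), np.float64(0.1480973675148504))
large (array([ 0.5039, -0.0584,  0.019 ]), np.float64(-5.339106798374238), np.float64(0.19532596558168633)) (array([ 0.5051, -0.0583,  0.019 ]), np.float64(-5.328061132061671), np.float64(0.19440484493125357))
thin (array([0.5569, 0.1619, 0.038 ]), np.float64(-1.923866370278491), np.float64(0.10901404480008639), array([10.9811, 37.3671]))
thick (array([ 0.6124, -0.0686,  0.048 ]), np.float64(-6.661203949415595), np.float64(0.14464812067435992), array([17.043 , 50.0763]))
thin +y end [[0.558  0.2164 0.038 ]] thick +y end [[0.6184 0.006  0.048 ]]
tool ends [[0.6389 0.0464 0.025 ]
 [0.4682 0.0523 0.025 ]] jar [[0.7179 0.063  0.08  ]]
board corners [[ 0.752   0.2783  0.018 ]
 [ 0.7364 -0.1931  0.018 ]
 [ 0.4006 -0.1829  0.018 ]
 [ 0.4148  0.2895  0.018 ]]
```

Line and former positions agree between the two views (to about 1 mm for the lines, 3 mm for the formers), and the sizes match. I'll do the thick former first: turn the jaws parallel to its line, then cross over to its far side.

Request:
{"fn": "move_arm", "kwargs": {
  "commands": [
    [[0,0,-0.0417],[-1,-1,0],0],
    [[0,0,-0.0417],[-1,-1,0],0],
    [[0,0,-0.0417],[-1,-1,0],0],
    [[0,0,-0.0417],[-1,-1,0],0],
    [[0,0,-0.0417],[-1,-1,0],0]
  ]
}}

```text
time_s: 0.52
eef_pos: [0.2684, 0.4314, 0.2183]
tcp_rot: [0.149, 3.138, -0.002]
force: [0.0, -0.6, -0.9]
grip_width: 0.0932
gripper_force: 0.0
```

Request:
{"fn": "move_arm", "kwargs": {
  "commands": [
    [[0,0,0],[-0.9,-0.94,0],0],
    [[0,0,0],[-0.9,-0.94,0],0],
    [[0,0,0],[-0.9,-0.94,0],0],
    [[0,0,0],[-0.9,-0.94,0],0]
  ]
}}

```text
time_s: 0.85
eef_pos: [0.3509, 0.329, 0.2185]
tcp_rot: [0.15, 3.137, -0.003]
force: [0.6, -0.0, 0.1]
grip_width: 0.093
gripper_force: 0.0
```

Request:
{"fn": "move_arm", "kwargs": {
  "commands": [
    [[0,0,0],[-0.9,-0.94,0],0],
    [[0,0,0],[-0.9,-0.94,0],0],
    [[0,0,0],[-0.9,-0.94,0],0],
    [[0,0,0],[-0.9,-0.94,0],0]
  ]
}}

```text
time_s: 1.18
eef_pos: [0.432, 0.227, 0.2185]
tcp_rot: [0.15, 3.137, -0.003]
force: [0.8, 0.0, 0.4]
grip_width: 0.0934
gripper_force: 0.0
```

Request:
{"fn": "move_arm", "kwargs": {
  "commands": [
    [[0,0,0],[-0.9,-0.94,0],0],
    [[0,0,0],[-0.9,-0.94,0],0],
    [[0,0,0],[-0.9,-0.94,0],0],
    [[0,0,0],[-0.9,-0.94,0],0]
  ]
}}

```text
time_s: 1.52
eef_pos: [0.5129, 0.1252, 0.2182]
tcp_rot: [0.15, 3.137, -0.003]
force: [0.1, 0.1, 0.7]
grip_width: 0.0927
gripper_force: 0.0
```

Request:
{"fn": "move_arm", "kwargs": {
  "commands": [
    [[0,0,0],[-0.9,-0.94,0],0],
    [[0,0,0],[-0.9,-0.94,0],0],
    [[0,0,0],[-0.9,-0.94,0],0],
    [[0,0,0],[-0.9,-0.94,0],0]
  ]
}}

```text
time_s: 1.85
eef_pos: [0.5937, 0.0233, 0.2175]
tcp_rot: [0.149, 3.138, -0.002]
force: [1.0, 0.0, -0.8]
grip_width: 0.0932
gripper_force: 0.0
```

Request:
{"fn": "move_arm", "kwargs": {
  "commands": [
    [[0,0,0],[-0.9,-0.94,0],0],
    [[0,0,0],[-0.9,-0.94,0],0],
    [[0,0,0],[-0.9,-0.94,0],0],
    [[0,0,0],[-0.9,-0.94,0],0],
    [[0,0,0],[-0.9,-0.94,0],0]
  ]
}}

```text
time_s: 2.27
eef_pos: [0.6728, -0.0756, 0.2166]
tcp_rot: [-0.148, -3.136, -0.001]
force: [-0.5, 0.3, -0.4]
grip_width: 0.0926
gripper_force: 0.0
```

Request:
{"fn": "move_arm", "kwargs": {
  "commands": [
    [[0,0,0],[0,0,0.9],0],
    [[0,0,0],[0,0,0.9],0],
    [[0,0,0],[0,0,0.9],0],
    [[0,0,0],[0,0,0.9],0]
  ]
}}

```text
time_s: 2.6
eef_pos: [0.6686, -0.0721, 0.1243]
tcp_rot: [-0.142, -3.13, -0.003]
force: [0.6, 0.2, 0.6]
grip_width: 0.0931
gripper_force: 0.0
```

Request:
{"fn": "move_arm", "kwargs": {
  "commands": [
    [[0,0,0],[0,0,0.3],0],
    [[0,0,0],[0,0,0.6],0],
    [[0,0,0],[0,0,0.62],0],
    [[0,0,0],[0,0,0.62],0]
  ]
}}

```text
time_s: 2.93
eef_pos: [0.6714, -0.0738, 0.0672]
tcp_rot: [-0.143, -3.137, -0.001]
force: [0.2, 0.2, 0.0]
grip_width: 0.0931
gripper_force: 0.0
```

Request:
{"fn": "move_arm", "kwargs": {
  "commands": [
    [[0,0,0],[0.05,0,0],0],
    [[0,0,0],[0.1,0,0],0],
    [[0,0,0],[0.14,0,0],0],
    [[0,0,0],[0.18,0,0],0],
    [[0,0,0],[0.2,0,0],0]
  ]
}}

```text
time_s: 3.35
eef_pos: [0.6521, -0.0731, 0.0679]
tcp_rot: [0.144, 3.137, -0.0]
force: [-0.3, -0.1, 1.1]
grip_width: 0.0933
gripper_force: 0.0
```

```bash
cat > look.py <<'E'
from h import *
import sys
n=sys.argv[1];S=manip.grab_frame("side");T=manip.grab_frame("top")
a=cv2.resize(S[130:320,150:335],None,fx=3,fy=3,interpolation=cv2.INTER_CUBIC)
b=cv2.resize(T[125:255,170:350],None,fx=2,fy=2,interpolation=cv2.INTER_CUBIC)
b=cv2.copyMakeBorder(b,0,max(0,a.shape[0]-b.shape[0]),0,0,cv2.BORDER_CONSTANT)[:,:245*2]
b=b[:, :240+5] if a.shape[1]+b.shape[1]>800 and False else b
cv2.imwrite(f"pics/{n}.png",a[...,::-1]);cv2.imwrite(f"pics/{n}_s.png",S[...,::-1]);cv2.imwrite(f"pics/{n}_t.png",T[...,::-1])
s=manip.read_state();print(s["time_s"],s["eef_pos"],s["force"])
E
python3 look.py d1
```

```text
3.45 [ 0.65190148 -0.07309993  0.06721498] [ 0.22208574 -0.55494442 -0.18864787]
```

View pics/d1.png

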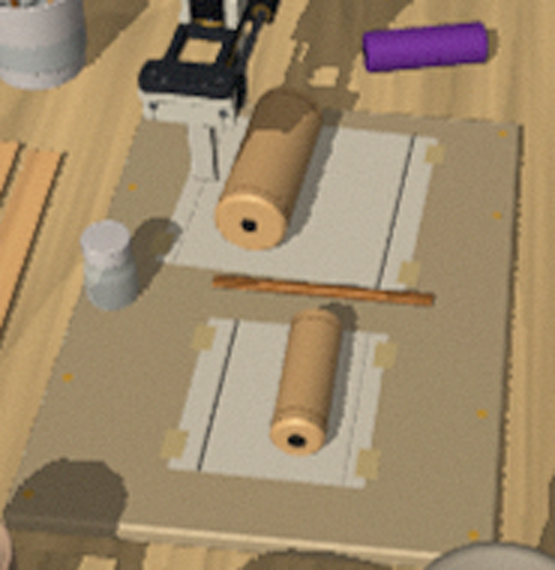

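The side view shows the finger at (205,180), just behind the thick former. I'll push slowly toward the robot.

Request:
{"fn": "move_arm", "kwargs": {
  "commands": [
    [[0,0,0],[0.04,0,0.02],0],
    [[0,0,0],[0.08,0,0.02],0],
    [[0,0,0],[0.12,0,0.02],0],
    [[0,0,0],[0.16,0,0.02],0],
    [[0,0,0],[0.2,0,0.02],0]
  ]
}}

```text
time_s: 3.87
eef_pos: [0.6353, -0.0714, 0.0679]
tcp_rot: [0.145, 3.131, -0.0]
force: [6.2, 1.3, 14.5]
grip_width: 0.0929
gripper_force: 7.0
```

Request:
{"fn": "move_arm", "kwargs": {
  "commands": [
    [[0,0,0],[0.04,0,0],0],
    [[0,0,0],[0.08,0,0],0],
    [[0,0,0],[0.12,0,0],0],
    [[0,0,0],[0.16,0,0],0],
    [[0,0,0],[0.2,0,0],0]
  ]
}}

```text
time_s: 4.28
eef_pos: [0.6198, -0.0699, 0.0726]
tcp_rot: [0.144, 3.121, -0.001]
force: [9.5, 1.1, 30.0]
grip_width: 0.093
gripper_force: 14.9
```

Request:
{"fn": "move_arm", "kwargs": {
  "commands": [
    [[0,0,0],[0.04,0,0],0],
    [[0,0,0],[0.08,0,0],0],
    [[0,0,0],[0.12,0,0],0],
    [[0,0,0],[0.15,0,0],0],
    [[0,0,0],[0.17,0,0],0]
  ]
}}

```text
time_s: 4.7
eef_pos: [0.6054, -0.0684, 0.0757]
tcp_rot: [0.143, 3.115, -0.001]
force: [7.4, 3.9, 39.9]
grip_width: 0.0928
gripper_force: 20.5
```

```bash
python3 look.py d2
```

```text
4.8 [ 0.60519807 -0.06831391  0.07577353] [ 6.24877111  4.78542169 40.09458435]
```

View pics/d2.png

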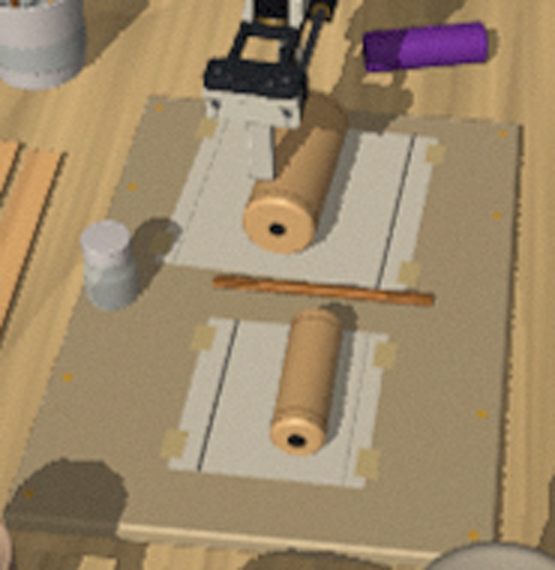

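The finger rode up onto the former's top (40 N down) because the contact sticks at this height. I'll lift, back off, and push again closer to axis height.

Request:
{"fn": "move_arm", "kwargs": {
  "commands": [
    [[0,0,0],[0,0,-0.3],0],
    [[0,0,0],[0,0,-0.3],0],
    [[0,0,0],[-0.4,0,-0.3],0],
    [[0,0,0],[-0.4,0,-0.3],0],
    [[0,0,0],[-0.4,0,-0.3],0]
  ]
}}

```text
time_s: 5.22
eef_pos: [0.6345, -0.0714, 0.092]
tcp_rot: [-0.144, -3.134, -0.001]
force: [-1.5, -0.3, -0.3]
grip_width: 0.093
gripper_force: 0.0
```

Run:
```python
from h import *
np.set_printoptions(precision=4,suppress=True)
S=manip.grab_frame("side");T=manip.grab_frame("top");cv2.imwrite("pics/e_s.png",S[...,::-1])
u=np.array([.9957,-.0926])
# find dark hole of thick end
def hole(S,x,y,w,h,z):
    g=cv2.cvtColor(S,cv2.COLOR_RGB2GRAY)[y:y+h,x:x+w];m=(g<60).astype(np.uint8)
    n,l,st,ce=cv2.connectedComponentsWithStats(m);i=1+st[1:,4].argmax();return st[i,4],ce[i]+[x,y],cast("side",ce[i]+[x,y],z)[0]
for px in [(225,190,30,25)]:
    k=hole(S,*px,.048);print(k,(k[2][:2]-[.5045,-.0583])@u)
S0=cv2.imread("pics/side0.png")[...,::-1].copy();k=hole(S0,222,193,24,22,.048);print(k,(k[2][:2]-[.5045,-.0583])@u)
s=manip.read_state();print(s["eef_pos"],s["tcp_rot"])
```

```text
(np.int32(12), array([250.1667, 207.0833]), array([0.5769, 0.0105, 0.048 ])) 0.06567710030232075
(np.int32(11), array([232.6364, 204.9091]), array([0.6196, 0.0062, 0.048 ])) 0.10859643051371715
[ 0.6346 -0.0714  0.0942] [-0.144  -3.1373 -0.0001]
```

Request:
{"fn": "move_arm", "kwargs": {
  "commands": [
    [[0,0,0],[0.1,0,0.39],0],
    [[0,0,0],[0.12,0,0.39],0],
    [[0,0,0],[0.14,0,0.39],0],
    [[0,0,0],[0.14,0,0.39],0],
    [[0,0,0],[0.14,0,0.39],0]
  ]
}}

```text
time_s: 5.73
eef_pos: [0.6225, -0.0705, 0.0582]
tcp_rot: [0.144, 3.135, -0.001]
force: [0.5, -0.8, 0.8]
grip_width: 0.0928
gripper_force: 0.0
```

```bash
cat >> h.py <<'E'
u=np.array([.9957,-.0926]);O=np.array([.5045,-.0583])
us=np.array([.9989,-.0472]);Os=np.array([.6233,.1595])
def hole(S,x,y,w,h,z):
    g=cv2.cvtColor(S,cv2.COLOR_RGB2GRAY)[y:y+h,x:x+w];m=(g<60).astype(np.uint8)
    n,l,st,ce=cv2.connectedComponentsWithStats(m);i=1+st[1:,4].argmax();return st[i,4],ce[i]+[x,y],cast("side",ce[i]+[x,y],z)[0]
def thick(S,x=245):
    k=hole(S,x,190,45,32,.048);print("thick hole",k,"u",(k[2][:2]-O)@u)
    s=manip.read_state();print(s["time_s"],s["eef_pos"],"tcp u",(s["eef_pos"][:2]-O)@u,s["force"])
E
python3 -c "
from h import *
thick(manip.grab_frame('side'),230)"
```

```text
thick hole (np.int32(11), array([252.36363636, 207.09090909]), array([0.57162343, 0.01005206, 0.048     ])) u 0.06050539802959426
5.7833 [ 0.62279223 -0.07051489  0.0582778 ] tcp u 0.11891467539235934 [-0.11092161 -0.18965079 -0.38454808]
```

Request:
{"fn": "move_arm", "kwargs": {
  "commands": [
    [[0,0,0],[0.06,0,0.03],0],
    [[0,0,0],[0.12,0,0.03],0],
    [[0,0,0],[0.15,0,0.03],0],
    [[0,0,0],[0.18,0,0.03],0],
    [[0,0,0],[0.21,0,0.03],0]
  ]
}}

```text
time_s: 6.2
eef_pos: [0.6001, -0.0683, 0.0528]
tcp_rot: [0.144, 3.138, -0.0]
force: [-0.9, 0.3, 0.2]
grip_width: 0.0929
gripper_force: 0.0
```

```bash
python3 -c "
from h import *
thick(manip.grab_frame('side'),230)"
```

```text
thick hole (np.int32(11), array([253.36363636, 207.36363636]), array([0.56914515, 0.01081665, 0.048     ])) u 0.05796697522229973
6.25 [ 0.59964713 -0.06818266  0.05268293] tcp u 0.09565312924750943 [-1.12427172 -0.03518952  0.30561298]
```

Request:
{"fn": "move_arm", "kwargs": {
  "commands": [
    [[0,0,0],[0.03,0,0],0],
    [[0,0,0],[0.06,0,0],0],
    [[0,0,0],[0.09,0,0],0],
    [[0,0,0],[0.12,0,0],0],
    [[0,0,0],[0.14,0,0],0]
  ]
}}

```text
time_s: 6.67
eef_pos: [0.5859, -0.0669, 0.0525]
tcp_rot: [-0.144, -3.138, -0.0]
force: [-0.0, -0.3, -0.1]
grip_width: 0.0935
gripper_force: 0.0
```

```bash
python3 -c "
from h import *
thick(manip.grab_frame('side'),230)"
```

```text
thick hole (np.int32(11), array([259.36363636, 208.09090909]), array([0.5546294 , 0.01219379, 0.048     ])) u 0.04338611772855815
6.7167 [ 0.58571439 -0.06691038  0.05248063] tcp u 0.08166248668969857 [-0.26100132  0.46903126  0.73446227]
```

Request:
{"fn": "move_arm", "kwargs": {
  "commands": [
    [[0,0,0],[0.03,0,0],0],
    [[0,0,0],[0.06,0,0],0],
    [[0,0,0],[0.09,0,0],0],
    [[0,0,0],[0.12,0,0],0],
    [[0,0,0],[0.15,0,0],0]
  ]
}}

```text
time_s: 7.13
eef_pos: [0.5711, -0.0656, 0.0526]
tcp_rot: [-0.144, -3.138, 0.0]
force: [0.5, -0.7, -0.1]
grip_width: 0.0927
gripper_force: 0.1
```

Request:
{"fn": "move_arm", "kwargs": {
  "commands": [
    [[0,0,0],[0.03,0,0],0],
    [[0,0,0],[0.06,0,0],0],
    [[0,0,0],[0.08,0,0],0],
    [[0,0,0],[0.1,0,0],0],
    [[0,0,0],[0.11,0,0],0]
  ]
}}

```text
time_s: 7.55
eef_pos: [0.5602, -0.0646, 0.0526]
tcp_rot: [-0.144, -3.138, -0.0]
force: [-0.2, 0.1, 0.3]
grip_width: 0.0931
gripper_force: 0.0
```

```bash
python3 -c "
from h import *
thick(manip.grab_frame('side'),245)
for i in range(5):S=manip.grab_frame('side')
thick(S,245);cv2.imwrite('pics/f.png',cv2.resize(S[130:300,190:330],None,fx=3.5,fy=3.5,interpolation=cv2.INTER_CUBIC)[...,::-1])"
```

```text
thick hole (np.int32(11), array([270.63636364, 209.90909091]), array([0.52734114, 0.01635301, 0.048     ])) u 0.01583005792906293
7.6 [ 0.56018045 -0.06457653  0.05260061] tcp u 0.05602223106222741 [-0.23032674  0.14799965 -0.53237181]
thick hole (np.int32(11), array([270.63636364, 209.90909091]), array([0.52734114, 0.01635301, 0.048     ])) u 0.01583005792906293
7.85 [ 0.5606247  -0.06463199  0.05264463] tcp u 0.056469702257634743 [-0.48572491  0.48474986  0.87645647]
```

View pics/f.png

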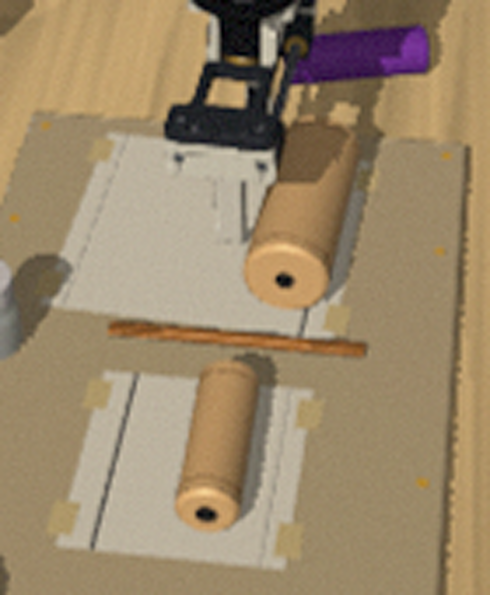

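The thick former has rolled along and rests about 16 mm from its line. Its end hole is at (271,210) in the side view. Now the slow finish.

Request:
{"fn": "move_arm", "kwargs": {
  "commands": [
    [[0,0,0],[0.02,0,0],0],
    [[0,0,0],[0.04,0,0],0],
    [[0,0,0],[0.06,0,0],0],
    [[0,0,0],[0.08,0,0],0],
    [[0,0,0],[0.1,0,0],0]
  ]
}}

```text
time_s: 8.27
eef_pos: [0.5502, -0.0636, 0.0526]
tcp_rot: [-0.144, -3.138, -0.0]
force: [-0.2, 0.7, -0.6]
grip_width: 0.0932
gripper_force: 0.0
```

Request:
{"fn": "move_arm", "kwargs": {
  "commands": [
    [[0,0,0],[0.015,0,0],0],
    [[0,0,0],[0.03,0,0],0],
    [[0,0,0],[0.04,0,0],0],
    [[0,0,0],[0.045,0,0],0],
    [[0,0,0],[0.045,0,0],0]
  ]
}}

```text
time_s: 8.68
eef_pos: [0.546, -0.0633, 0.0526]
tcp_rot: [-0.144, -3.138, 0.0]
force: [0.9, 0.3, -0.2]
grip_width: 0.0928
gripper_force: 0.0
```

```bash
python3 -c "
from h import *
thick(manip.grab_frame('side'),255)
"
```

```text
thick hole (np.int32(12), array([275.91666667, 210.25      ]), array([0.5147483 , 0.01650773, 0.048     ])) u 0.003277036064403664
8.7333 [ 0.54608991 -0.06329546  0.05268143] tcp u 0.04187365611705483 [0.3887952  0.35264091 0.01900018]
```

Request:
{"fn": "move_arm", "kwargs": {
  "commands": [
    [[0,0,0],[-0.15,0,0],0],
    [[0,0,0],[-0.3,0,0],0],
    [[0,0,0],[-0.3,0,-1],0],
    [[0,0,0],[-0.3,0,-1],0],
    [[0,0,0],[-0.3,0,-1],0]
  ]
}}

```text
time_s: 9.15
eef_pos: [0.5783, -0.0665, 0.1577]
tcp_rot: [0.144, 3.133, -0.001]
force: [1.2, 0.2, 0.9]
grip_width: 0.0929
gripper_force: 0.0
```

Request:
{"fn": "move_arm", "kwargs": {
  "commands": [
    [[0,0,0],[0.5,1,0],0.3],
    [[0,0,0],[0.5,1,0],0.3],
    [[0,0,0],[0.5,1,0],0.3],
    [[0,0,0],[0.5,1,0],0.3]
  ]
}}

```text
time_s: 9.48
eef_pos: [0.5337, 0.0425, 0.1527]
tcp_rot: [-0.139, -3.138, -0.003]
force: [-0.4, -0.2, 0.3]
grip_width: 0.0707
gripper_force: 0.0
```

Request:
{"fn": "move_arm", "kwargs": {
  "commands": [
    [[0,0,-0.0072],[0.5,1,0],0.35],
    [[0,0,-0.0072],[0.5,1,0],0.35],
    [[0,0,-0.0072],[0.5,1,0],0.35],
    [[0,0,-0.0072],[0.5,1,0],0.35]
  ]
}}

```text
time_s: 9.82
eef_pos: [0.493, 0.1463, 0.1526]
tcp_rot: [-0.067, -3.14, -0.003]
force: [0.2, 0.2, 0.4]
grip_width: 0.0604
gripper_force: 0.0
```

```bash
python3 look.py g; python3 -c "
from h import *
T=cv2.imread('pics/g_t.png')[125:255,170:350]
cv2.imwrite('pics/g2.png',cv2.resize(T,None,fx=4.4,fy=4.4,interpolation=cv2.INTER_CUBIC))
S=cv2.imread('pics/g_s.png')[...,::-1].copy();thick(S,255)"
```

```text
9.9167 [0.4946645  0.14286012 0.15274222] [ 0.80364662  0.05689118 -0.48836245]
thick hole (np.int32(505), array([280.47722772, 196.11485149]), array([ 0.50716916, -0.03533458,  0.048     ])) u 0.000531082668129856
9.9167 [0.4946645  0.14286012 0.15274222] tcp u -0.028420637533654498 [ 0.80364662  0.05689118 -0.48836245]
```

View pics/g2.png

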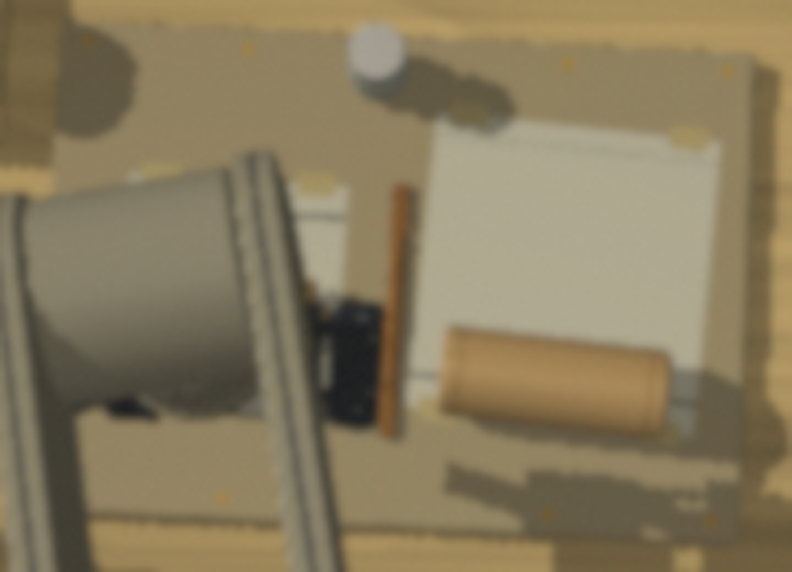

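```bash
python3 -c "
from h import *
T=cv2.imread('pics/g_t.png')[...,::-1].copy();T[:,:268]=0
a=axis(T,268,195,58,32,.048,.06);print(a,(a[0][:2]-O)@u)
t=lambda *p:[(170+x/4.4,125+y/4.4) for x,y in p]
W=cast('top',t((443.5,367.5),(668.5,392.5)),.048);print(W,[(w[:2]-O)@u for w in W])
"
```

```text
(array([ 0.5055926 , -0.05565532,  0.048     ]), np.float64(-5.374912300453502), np.float64(0.14642643100671723), array([18.40548722, 51.4762273 ])) 0.0008430058747096324
[[ 0.51316852  0.0162428   0.048     ]
 [ 0.49866167 -0.13328842  0.048     ]] [np.float64(0.0017285822518581708), np.float64(0.0011307066168116172)]
```

The thick former is on its line: about 1–2 mm off, with its yaw matching. Now for the thin one, from the near side with the jaws narrowed to 60 mm.

Request:
{"fn": "move_arm", "kwargs": {
  "commands": [
    [[0,0,0],[0,0.22,0.3],0.35],
    [[0,0,0],[0,0.22,0.6],0.35],
    [[0,0,0],[0,0.22,0.95],0.35],
    [[0,0,0],[0,0.22,0.95],0.35],
    [[0,0,0],[0,0.22,0.95],0.35]
  ]
}}

```text
time_s: 10.33
eef_pos: [0.4942, 0.1626, 0.0559]
tcp_rot: [-0.075, -3.136, 0.003]
force: [-0.1, -0.1, 1.1]
grip_width: 0.0605
gripper_force: 0.0
```

Request:
{"fn": "move_arm", "kwargs": {
  "commands": [
    [[0,0,0],[-0.05,0,0.16],0.35],
    [[0,0,0],[-0.1,0,0.16],0.35],
    [[0,0,0],[-0.15,0,0.16],0.35],
    [[0,0,0],[-0.15,0,0.16],0.35]
  ]
}}

```text
time_s: 10.67
eef_pos: [0.5133, 0.1634, 0.0441]
tcp_rot: [0.074, 3.137, 0.001]
force: [-0.4, -0.1, -0.1]
grip_width: 0.0604
gripper_force: 0.0
```

```bash
cat >> h.py <<'E'
def thin(S,x=210,w=40):
    k=hole(S,x,258,w,32,.038);print("thin hole",k,"u",(k[2][:2]-Os)@us)
    s=manip.read_state();print(s["time_s"],s["eef_pos"],s["tcp_rot"],"tcp u",(s["eef_pos"][:2]-Os)@us,s["force"])
E
python3 look.py i; python3 -c "
from h import *
thin(cv2.imread('pics/i_s.png')[...,::-1].copy(),235,25)
thin(cv2.imread('pics/side0.png')[...,::-1].copy(),235,25)"
```

```text
10.7667 [0.51214413 0.16356312 0.04346426] [ 0.45964918  0.02705755 -0.10564681]
thin hole (np.int32(12), array([248.08333333, 276.5       ]), array([0.55960322, 0.21634199, 0.038     ])) u -0.06630965734105514
10.7667 [0.51214413 0.16356312 0.04346426] [7.38700624e-02 3.13839416e+00 8.58713109e-04] tcp u -0.11122537814403112 [ 0.45964918  0.02705755 -0.10564681]
thin hole (np.int32(14), array([248. , 276.5]), array([0.55977847, 0.2163561 , 0.038     ])) u -0.06613526632259378
10.7667 [0.51214413 0.16356312 0.04346426] [7.38700624e-02 3.13839416e+00 8.58713109e-04] tcp u -0.11122537814403112 [ 0.45964918  0.02705755 -0.10564681]
```

View pics/i.png

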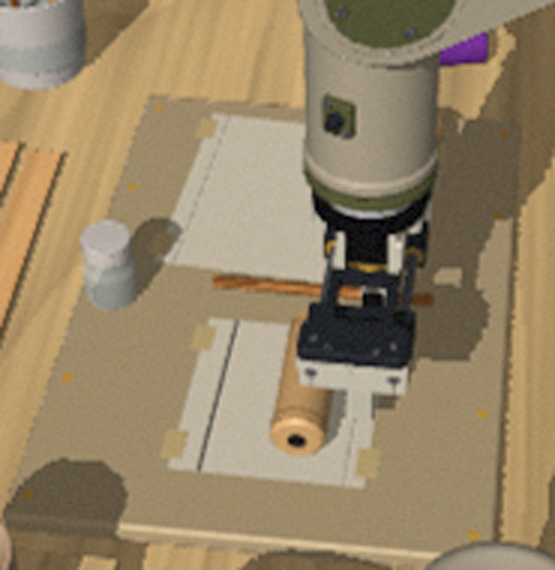

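The fingers are behind the thin former, with its end hole at (248,276). Pushing away from the robot.

Request:
{"fn": "move_arm", "kwargs": {
  "commands": [
    [[0,0,0],[-0.05,0,0.01],0.35],
    [[0,0,0],[-0.1,0,0.01],0.35],
    [[0,0,0],[-0.14,0,0.01],0.35],
    [[0,0,0],[-0.17,0,0.01],0.35],
    [[0,0,0],[-0.2,0,0.01],0.35]
  ]
}}

```text
time_s: 11.18
eef_pos: [0.5311, 0.1627, 0.0406]
tcp_rot: [-0.073, -3.141, 0.0]
force: [0.3, -0.3, 0.1]
grip_width: 0.0607
gripper_force: 0.0
```

Request:
{"fn": "move_arm", "kwargs": {
  "commands": [
    [[0,0,0],[-0.03,0,0],0.35],
    [[0,0,0],[-0.06,0,0],0.35],
    [[0,0,0],[-0.09,0,0],0.35],
    [[0,0,0],[-0.12,0,0],0.35],
    [[0,0,0],[-0.15,0,0],0.35]
  ]
}}

```text
time_s: 11.6
eef_pos: [0.546, 0.162, 0.0406]
tcp_rot: [-0.073, -3.141, -0.0]
force: [-0.2, -0.2, 0.2]
grip_width: 0.0604
gripper_force: 0.0
```

```bash
python3 -c "
from h import *
thin(manip.grab_frame('side'),225,30)"
```

```text
thin hole (np.int32(12), array([239.83333333, 275.91666667]), array([0.57714159, 0.21615158, 0.038     ])) u -0.04878158692589541
11.65 [0.54644443 0.16188931 0.04075206] [7.33005477e-02 3.14023898e+00 7.57641739e-05] tcp u -0.07688380919534926 [-0.12208777  0.42041331  0.53240038]
```

Request:
{"fn": "move_arm", "kwargs": {
  "commands": [
    [[0,0,0],[-0.03,0,0],0.35],
    [[0,0,0],[-0.06,0,0],0.35],
    [[0,0,0],[-0.09,0,0],0.35],
    [[0,0,0],[-0.12,0,0],0.35],
    [[0,0,0],[-0.15,0,0],0.35]
  ]
}}

```text
time_s: 12.07
eef_pos: [0.561, 0.1612, 0.0406]
tcp_rot: [0.073, 3.141, -0.0]
force: [-0.5, -0.5, 0.2]
grip_width: 0.0605
gripper_force: 0.0
```

Request:
{"fn": "move_arm", "kwargs": {
  "commands": [
    [[0,0,0],[-0.03,0,0],0.35],
    [[0,0,0],[-0.06,0,0],0.35],
    [[0,0,0],[-0.09,0,0],0.35],
    [[0,0,0],[-0.12,0,0],0.35],
    [[0,0,0],[-0.14,0,0],0.35]
  ]
}}

```text
time_s: 12.48
eef_pos: [0.575, 0.1606, 0.0406]
tcp_rot: [0.073, 3.141, -0.0]
force: [0.1, 0.1, 0.7]
grip_width: 0.0606
gripper_force: 0.0
```

Request:
{"fn": "move_arm", "kwargs": {
  "commands": [
    [[0,0,0],[-0.02,0,0],0.35],
    [[0,0,0],[-0.035,0,0],0.35],
    [[0,0,0],[-0.05,0,0],0.35],
    [[0,0,0],[-0.06,0,0],0.35],
    [[0,0,0],[-0.07,0,0],0.35]
  ]
}}

```text
time_s: 12.9
eef_pos: [0.5817, 0.1603, 0.0406]
tcp_rot: [-0.073, -3.141, 0.0]
force: [0.1, 0.1, 0.5]
grip_width: 0.0601
gripper_force: 0.0
```

```bash
python3 -c "
from h import *
thin(manip.grab_frame('side'),208,35)
for i in range(4):S=manip.grab_frame('side')
thin(S,208,35)"
```

```text
thin hole (np.int32(14), array([222.85714286, 274.07142857]), array([0.61358231, 0.21399639, 0.038     ])) u -0.012279233225093875
12.95 [0.58183149 0.16026084 0.04067267] [7.30688127e-02 3.14063146e+00 8.53840040e-06] tcp u -0.04145880647672423 [ 0.76867818 -1.23205287  0.2703975 ]
thin hole (np.int32(14), array([222.57142857, 274.14285714]), array([0.61415661, 0.21424037, 0.038     ])) u -0.011717078248806844
13.15 [0.58155966 0.16030085 0.04061659] [-7.30304087e-02 -3.14066336e+00 -9.30739031e-06] tcp u -0.041732229891686096 [ 0.72530934 -1.00875852  0.05019845]
```

Request:
{"fn": "move_arm", "kwargs": {
  "commands": [
    [[0,0,0],[-0.02,0,0],0.35],
    [[0,0,0],[-0.04,0,0],0.35],
    [[0,0,0],[-0.055,0,0],0.35],
    [[0,0,0],[-0.07,0,0],0.35],
    [[0,0,0],[-0.085,0,0],0.35]
  ]
}}

```text
time_s: 13.57
eef_pos: [0.5903, 0.1599, 0.0406]
tcp_rot: [0.073, 3.141, 0.0]
force: [0.2, 0.3, -0.4]
grip_width: 0.0604
gripper_force: 0.0
```

Request:
{"fn": "move_arm", "kwargs": {
  "commands": [
    [[0,0,0],[-0.015,0,0],0.35],
    [[0,0,0],[-0.03,0,0],0.35],
    [[0,0,0],[-0.04,0,0],0.35],
    [[0,0,0],[-0.04,0,0],0.35],
    [[0,0,0],[-0.04,0,0],0.35]
  ]
}}

```text
time_s: 13.98
eef_pos: [0.5942, 0.1597, 0.0406]
tcp_rot: [-0.073, -3.141, 0.0]
force: [0.5, 0.2, -0.2]
grip_width: 0.0601
gripper_force: 0.0
```

```bash
python3 -c "
from h import *
thin(manip.grab_frame('side'),203,35)
for i in range(4):S=manip.grab_frame('side')
thin(S,203,35)"
```

```text
thin hole (np.int32(12), array([217.08333333, 273.75      ]), array([0.6258968 , 0.21409889, 0.038     ])) u 1.6879976169759313e-05
14.0333 [0.59408876 0.15970596 0.04061679] [-7.31088621e-02 -3.14067652e+00 -2.39095698e-05] tcp u -0.029188824344363467 [-0.48377641 -0.43464584 -0.3205063 ]
thin hole (np.int32(12), array([217.08333333, 273.75      ]), array([0.6258968 , 0.21409889, 0.038     ])) u 1.6879976169759313e-05
14.2333 [0.59406784 0.15970948 0.04064567] [-7.30512204e-02 -3.14071571e+00 -8.83702865e-06] tcp u -0.029209889379925448 [ 0.38024084 -0.42191797 -0.49369326]
```

Dead on. I'll retract back, up and away, then check both.

Request:
{"fn": "move_arm", "kwargs": {
  "commands": [
    [[0,0,0],[0.2,0,0],0.35],
    [[0,0,0],[0.4,0,0],0.35],
    [[0,0,0],[0.4,0,-1],0.35],
    [[0,0,0],[0.4,0,-1],0.35],
    [[0,0,0],[0.4,0,-1],0.35]
  ]
}}

```text
time_s: 14.65
eef_pos: [0.5557, 0.162, 0.1461]
tcp_rot: [0.072, 3.135, 0.002]
force: [1.3, -0.0, 1.2]
grip_width: 0.0608
gripper_force: 0.0
```

Request:
{"fn": "move_arm", "kwargs": {
  "commands": [
    [[0,0,0],[1,0.9,-0.6],0.35],
    [[0,0,0],[1,0.9,-0.6],0.35],
    [[0,0,0],[1,0.9,-0.6],0.35],
    [[0,0,0],[1,0.9,-0.6],0.35],
    [[0,0,0],[1,0.9,-0.6],0.35]
  ]
}}

```text
time_s: 15.07
eef_pos: [0.4571, 0.2595, 0.2038]
tcp_rot: [0.067, 3.137, 0.005]
force: [0.6, 0.9, 0.2]
grip_width: 0.0605
gripper_force: 0.0
```

Request:
{"fn": "move_arm", "kwargs": {
  "commands": [
    [[0,0,0],[1,0.9,0],0.35],
    [[0,0,0],[1,0.9,0],0.35],
    [[0,0,0],[1,0.9,0],0.35],
    [[0,0,0],[1,0.9,0],0.35],
    [[0,0,0],[1,0.9,0],0.35]
  ]
}}

```text
time_s: 15.48
eef_pos: [0.3612, 0.352, 0.2002]
tcp_rot: [-0.067, -3.14, 0.0]
force: [0.1, -0.3, 0.2]
grip_width: 0.0606
gripper_force: 0.0
```

```bash
python3 look.py k; python3 -c "
from h import *
S=cv2.imread('pics/k_s.png')[...,::-1].copy();T=cv2.imread('pics/k_t.png')[...,::-1].copy()
thin(S,203,35);thick(S,255)
a=axis(T,268,195,58,32,.048,.06);print(a,(a[0][:2]-O)@u)
a=axis(T,200,160,46,28,.038,.04);print(a,(a[0][:2]-Os)@us)
a=cv2.resize(T[125:255,170:350],None,fx=2.2,fy=2.2,interpolation=3);b=cv2.resize(S[140:320,150:335],None,fx=2.1,fy=2.1,interpolation=3)
h=max(a.shape[0],b.shape[0]);p=lambda i:cv2.copyMakeBorder(i,0,h-i.shape[0],0,0,0)
o=np.hstack([p(a),p(b)]);print(o.shape);cv2.imwrite('pics/k2.png',o[...,::-1])"
```

```text
15.5833 [0.3632995  0.35013763 0.20030688] [-0.19680359  0.45022929  0.32901156]
thin hole (np.int32(12), array([217.08333333, 273.75      ]), array([0.6258968 , 0.21409889, 0.038     ])) u 1.6879976169759313e-05
15.5833 [0.3632995  0.35013763 0.20030688] [ 7.15906763e-02  3.14042310e+00 -1.31059698e-03] tcp u -0.2687125990657318 [-0.19680359  0.45022929  0.32901156]
thick hole (np.int32(12), array([275.91666667, 210.25      ]), array([0.5147483 , 0.01650773, 0.048     ])) u 0.003277036064403664
15.5833 [0.3632995  0.35013763 0.20030688] tcp u -0.1784146657979276 [-0.19680359  0.45022929  0.32901156]
(array([ 0.50565761, -0.05568403,  0.048     ]), np.float64(-5.512389637388865), np.float64(0.14681684345634913), array([18.38519007, 51.64942249])) 0.0009103899135454208
(array([0.62593468, 0.15954119, 0.038     ]), np.float64(-2.494815558618134), np.float64(0.11289873733481547), array([12.81274551, 39.20092208])) 0.002629836652197429
(378, 784, 3)
```

View pics/k2.png

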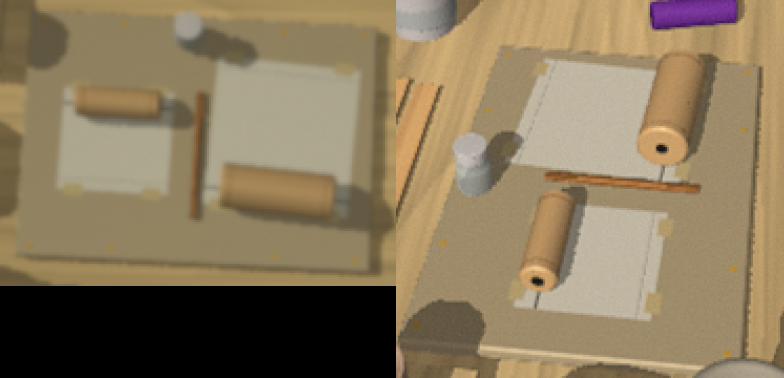

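Both formers lie on their lines. In the combined picture the line shows at both ends of each former: (70,103)/(168,110) for the thin, (212,187)/(342,200) for the thick. Both are within about 3 mm and square, and the modelling tool and jar haven't moved.

```bash
python3 -c "
from cell import manip
print(manip.sign_off())"
```

```text
the job is handed in; nothing more can be done
None
```

Both formers rest square on their start lines, within about 3 mm by the cameras, and the job was handed in at about 16 s; on the first thick-former push the fingertips rode up and pressed down with about 40 N, so I backed off and re-pushed lower.

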